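# Wedge the pen gate shut

## Task

The sprung front gate of the low bottle pen will not stay closed. Pick up the wooden wedge and, holding it, tap its thin end in under the gate's lower edge so that it pushes the gate shut, and go on until it jams the gate there firmly; then let go of it. Stop once it is tight: the hinge is light and must not be forced, and leave the other things on the bench and in the pen standing where they are.

Things in the scene. Friction and masses are not known exactly. Their poses are not given: they have to be found in the camera images.
- wedge: beech wedge lying flat: 150 mm long, 36 mm wide, its top slopes evenly from 36 mm high at the thick end to 3 mm at the thin end. Origin: centre of the underside; x points along it to the thin end (at x = +75 mm; thick end at x = -75 mm), z up. About 120 g. Waxed underside: friction coefficient on bench and gate only about 0.25, but it stays where it is jammed.
- pen: low grey sheet-steel pen without a floor, fixed to the bench, 260 mm wide, 130 mm deep, walls 85 mm high (front posts 89 mm), bottles in its back part. Origin: on the bench, middle of the front opening, in the mid plane of the shut gate; x points into the pen (away from the robot), y to its left, z up. Behind the gate the bench is free for the wedge to x = 75 mm, between y = -65 and -5 mm.
- gate_slot (a point): point on the bench below the middle of the shut gate's outer face (axes as the pen's). The gate, an 8 mm thick metal leaf reaching from y = +113 to -109 mm of the pen, ends 74 to 82 mm above the bench; under its straight lower edge is an open slot. The slot's height differs between 6 and 14 mm (not measured). The wedge slides on the bench into it along the pen's +x.
- gate_hinge (a point): point on the bench below the gate's upright hinge axis: x = 0, y = +115 mm of the pen (axes as the pen's). The gate has sprung vertical play on this hinge: it weighs 2 N and, once the wedge's slope bears on its lower edge, lifts with about 3 N per mm. Firmly jammed is 6 N or more between wedge and gate; forced is over 16 N. A steady push of 7 to 9 N on the wedge along the pen's +x jams it well.
- gate (a joint): angle of the gate, rad: 0 = shut against its stop, growing as the free end (at the pen's -y side) swings out of the pen towards the robot. A weak spring (under 1 N at the free end) holds it open at about 0.2 to 0.4 and opens it again whenever it is let go. The wedge, pushed in under it, carries the gate shut with it.
- rinse_bottle: small amber bottle, 55 mm across, 105 mm high, stands in the back of the pen; leave it. Origin: centre of its underside.
- jar: white jar with red cap, 45 mm across, 78 mm high, stands in the back of the pen; leave it. Origin: centre of its underside.
- small_vial: glass vial with pale cap, 22 mm across, 62 mm high, stands in the back right corner of the pen; leave it. Origin: centre of its underside.
- pot: white round pot, 41 mm across, 42 mm high, on the bench left of the pen; leave it. Origin: centre of its underside.
- usb: black memory stick, 18 x 46 x 8 mm, on the bench right of the wedge; leave it. Origin: centre of its underside.

How it is judged (in metres and radians):
On the way:
1. the wedge, held by the fingers, bears on the gate (contact force between the fingers and wedge above 2 N and contact force between wedge and gate above 0.2 N), for 0.1 s.
At the end, for the whole second after the job is handed in: the gate is shut (within 0.03 rad) and stays so by itself, the wedge lies flat on the bench under it, at rest and let go, jammed with at least 6 N between wedge and gate (value of joint gate below 0.03 rad and contact force between wedge and gate above 6 N and z of wedge in the frame of pen below 0.004 m and angle between wedge's own z axis and vertical below 0.1 rad and linear speed of wedge below 0.01 m/s); the robot touches nothing.
It fails at once if the wedge is forced: more than 16 N between wedge and gate (contact force between wedge and gate above 16 N).
It fails at once if a thing in the pen is shifted more than 20 mm or tipped (distance of any of rinse_bottle, jar, small_vial from where it was at the start of the episode above 0.02 m or angle between any of rinse_bottle, jar, small_vial's own z axis and vertical above 0.3 rad).
It fails at once if the pot or the memory stick on the bench is shifted more than 20 mm (distance of any of pot, usb from where it was at the start of the episode above 0.02 m).
It also fails if it takes over 58 s, if anything falls off the work surface, if the arm or the gripper's body presses on something with over 40 N, if the wrist force passes 120 N, or if a joint passes its speed limit or range.

## Robot

A 6-joint arm with a two-finger parallel gripper is mounted at the origin on a cart in front of the work surface, level with it; the furniture and walls round the work are solid. World frame = base frame: x ahead of the robot, y to its left, z up, the work surface at z = 0. Lengths are in mm, angles in rad, forces in N, time in s.
With the tool pointing down it reaches from about 275 to 750 mm from the base axis. Payload 10.2 kg.
Tool frame: the origin (TCP) lies at the very end of the fingers, on their centre line; the grasp point (between the pads) lies 19 mm behind it; z points along the fingers, y is the direction in which the jaws open and shut (so a half turn about z gives the same grasp; the last joint's range is limited). The gripper opens to 85 mm and grips with 20 to 120 N. Pads are 22 mm wide; open, the fingers measure 114 mm over their backs; the gripper's body (76 mm by 85 mm) begins 54 mm behind the grasp point. The pads swing forward as they close: fully open they stand 13 mm farther back than shut.
Start: joints at [-1.375, 0.313, 1.498, -0, 1.331, -0.223], TCP at [213.487, -479.64, 231.294] pointing down, gripper open.
Joint ranges: [-2.94, 2.94], [-0.97, 2.17], [0.19, 2.56], [-1.23, 4.37], [0.02, 3.11], [-2.88, 2.88]. Speed limits (rad/s): [2.39, 2.39, 3.01, 3.14, 3.14, 3.14].

## Interface

Orientations are given as a unit quaternion [w, x, y, z].
In Python, from rig import sensors, imaging, ctrl gives the robot as it stands.
- The arm moves only by the shell command python3 -m creep 'ROWS' [FORCE]. ROWS is JSON, a list of rows, each an object with "grip": the finger opening in mm, from 0 to 85.4; "linear": the shift along the tool's x, y, z in mm, a list of three; "rot": the turn, a rotation vector about the tool's x, y, z in rad, a list of three. A call has 1 to 12 rows; each row shifts and turns the commanded pose from where the row before left it, along the tool's axes as they then stand; what a row does not reach is not made up. A row lasts 1/12 s, in which the tool goes at most 41.7 mm and 7.16 degrees, less where a joint would pass 70% of its speed; a pose out of reach is approached as far as the arm can. A call with a gripper value outside its range is refused whole. The fingers move at their own pace and stop on an object; FORCE is the grip in N (left out, the last holds). Time passes only in rows, so rows that do not move let the fingers close. It gives the time, the measured TCP pose, the force and the opening at its end, in the units of the state.
- sensors.sense(): the state, without advancing time (a new reading comes with each control period).
- imaging.capture(name): name is "scene" or "top"; returns (picture, depth): 400x640x3 uint8, red, green, blue; 400x640 float32, mm along the optical axis (not along the pixel's ray), 0 where there is no reading.
- imaging.camera_params(name): a dict with "intrinsics" (3x3 intrinsics, pixels), "R" (3x3) and "t" (3): a world point X has camera coordinates R X + t. Camera axes: x right, y down, z forward; pixel columns grow to the right and rows downward; lengths in mm; the calibration is good to about 2 mm. A picture is of the moment at which its call begins. camera_params takes no time and is no camera call.
- ctrl.finish_job(): hands the job in, once; it reports no verdict.
The state is a dict: "time_s": time; "joints": joint angles; "dq": joint speeds; "tau": joint torques, N m; "eef_pos": TCP position; "ee_rot": TCP orientation; "force": force on the tool from outside, world axes, zero at the start; "wrist_torque": the same for the moment, N m; "grip_width": opening from 0.0 (shut) to 1.0 (fully open).
Only numpy, scipy, OpenCV 4.12 (cv2) and the standard library are available. Lean on these libraries where they do the work, as an engineer would, in place of code of your own. Each camera call takes 0.05 s, during which the arm holds its last target.

## Working session

There is one attempt and no reset: what is moved stays moved. The work goes in short steps, Python scripts to look and compute and a shell command to move; the robot and the scene stay as the last step left them, time stands still between calls to the robot, and variables do not carry over. Pictures are saved under pics/ and viewed, and the job is handed in when it is done.

```bash
mkdir -p pics; ls
python3 - <<'E'
from rig import sensors, imaging, ctrl
import cv2, numpy as np
for n in ("scene","top"):
    p,d=imaging.capture(n)
    cv2.imwrite(f"pics/{n}0.png",cv2.cvtColor(p,cv2.COLOR_RGB2BGR)); np.savez(f"{n}0.npz",p=p,d=d)
    c=imaging.camera_params(n); print(n,c)
print(sensors.sense())
E
```

```text
pics
scene {'intrinsics': array([[378.5853121 ,   0.        , 322.31555265],
       [  0.        , 378.5853121 , 203.18989261],
       [  0.        ,   0.        ,   1.        ]]), 'R': array([[ 0.44329086, -0.89631331, -0.01075494],
       [-0.40295122, -0.18854185, -0.89559047],
       [ 0.80070189,  0.40134078, -0.44474942]]), 't': array([-509.38972444,  202.79382848,  605.77602307])}
top {'intrinsics': array([[500.16420058,   0.        , 325.53297419],
       [  0.        , 500.16420058, 198.58174141],
       [  0.        ,   0.        ,   1.        ]]), 'R': array([[ 0.03368032, -0.99943094, -0.00185451],
       [-0.97778009, -0.03256643, -0.20708821],
       [ 0.20690996,  0.0087881 , -0.97832052]]), 't': array([-300.33879543,  580.16544278,  990.04658499])}
{'time_s': 0.1, 'joints': array([-1.37540535e+00,  3.13430315e-01,  1.49831608e+00, -1.44670918e-05,
        1.33096877e+00, -2.23431292e-01]), 'dq': array([-5.05249437e-04, -1.86803644e-03, -8.42253201e-04, -5.21132054e-04,
       -4.79291458e-05, -3.75348124e-04]), 'tau': array([ 1.47074472e-03, -4.12899542e+01, -2.60143930e+01, -1.83868724e-04,
        3.01191380e-03, -1.13624870e-07]), 'eef_pos': array([ 213.43926435, -479.43061318,  230.79068591]), 'ee_rot': array([-5.61300194e-04,  9.78152988e-01,  2.07885587e-01,  8.43793871e-07]), 'force': array([-0.3039783 , -0.23815996,  0.5153882 ]), 'wrist_torque': array([ 0.02759195, -0.00372841,  0.01807808]), 'grip_width': 0.9986949263505939}
```

View pics/scene0.png

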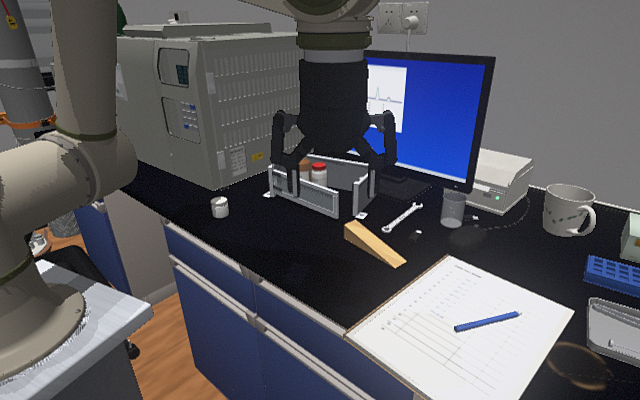

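View pics/top0.png

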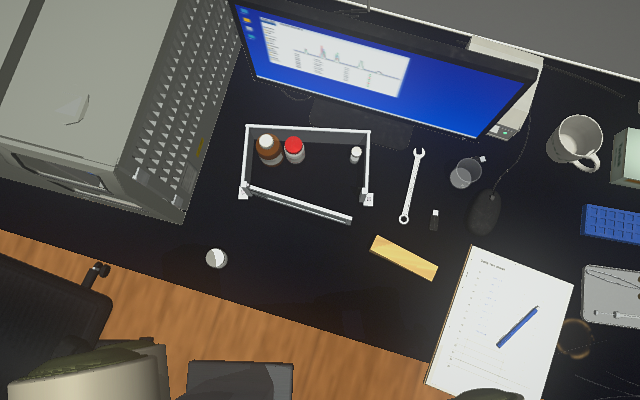

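```bash
cat > h.py <<'E'
import numpy as np, cv2
from rig import sensors, imaging, ctrl
C={n:imaging.camera_params(n) for n in("scene","top")}
def ray(n,uv,z):
    c=C[n];R=np.array(c["R"]);t=np.array(c["t"]);K=np.array(c["intrinsics"])
    uv=np.atleast_2d(np.asarray(uv,float));d=np.c_[uv,np.ones(len(uv))]@np.linalg.inv(K).T@R
    o=-R.T@t; s=(z-o[2])/d[:,2]; return o+d*s[:,None]
def cloud(n,d):
    c=C[n];R=np.array(c["R"]);t=np.array(c["t"]);K=np.array(c["intrinsics"])
    v,u=np.mgrid[0:400,0:640]; p=np.stack([u,v,np.ones_like(u)],-1)@np.linalg.inv(K).T*d[...,None]
    return (p-t)@R
def proj(n,X):
    c=C[n];p=(np.atleast_2d(X)@np.array(c["R"]).T+c["t"])@np.array(c["intrinsics"]).T
    return p[:,:2]/p[:,2:]
def crop(p,x0,y0,x1,y1,f,name):
    cv2.imwrite("pics/"+name,cv2.resize(cv2.cvtColor(p[y0:y1,x0:x1],cv2.COLOR_RGB2BGR),None,fx=f,fy=f,interpolation=cv2.INTER_CUBIC))
E
python3 - <<'E'
from h import *
z=np.load("top0.npz");p,d=z["p"],z["d"];W=cloud("top",d)
crop(p,220,110,460,290,3.3,"topc.png")
z2=np.load("scene0.npz");crop(z2["p"],200,140,460,290,3,"scenec.png")
hsv=cv2.cvtColor(p,cv2.COLOR_RGB2HSV)
m=((hsv[...,0]>10)&(hsv[...,0]<30)&(hsv[...,1]>60)&(hsv[...,2]>120)).astype(np.uint8); m[:, :360]=0;m[:,445:]=0;m[:225]=0;m[290:]=0
n,l,s,c=cv2.connectedComponentsWithStats(m);print(s,c)
k=1+np.argmax(s[1:,4]);M=l==k
print(cv2.minAreaRect(np.argwhere(M)[:,::-1].astype(np.float32)))
q=W[M];print(q[::60].round(0))
ct=cv2.findContours(M.astype(np.uint8),0,2)[0][0]
print(cv2.approxPolyDP(ct,3,True)[:,0])
A=np.c_[q,np.ones(len(q))]; 
for uv in[(243,192),(368,199),(350,220),(300,204),(367,130),(247,126),(300,240),(216,258),(434,215)]:
  print(uv,W[uv[1],uv[0]].round(1), ray("top",uv,0).round(0))
E
```

```text
[[     0      0    640    400 254844]
 [   370    235     68     47   1156]] [[319.11723643 199.23641914]
 [403.88148789 257.60726644]]
((403.9368591308594, 257.6627197265625), (69.57763671875, 16.652376174926758), 27.552812576293945)
[[ 520. -392.   39.]
 [ 508. -406.   30.]
 [ 502. -408.   31.]
 [ 499. -427.   27.]
 [ 494. -425.   27.]
 [ 489. -408.   29.]
 [ 484. -390.   37.]
 [ 485. -447.   21.]
 [ 480. -430.   23.]
 [ 475. -415.   28.]
 [ 476. -474.   15.]
 [ 471. -456.   19.]
 [ 466. -439.   21.]
 [ 466. -495.   13.]
 [ 461. -476.   16.]
 [ 456. -458.   20.]
 [ 457. -521.    2.]
 [ 449. -473.   10.]
 [ 446. -512.    4.]
 [ 435. -503.    5.]]
[[376 236]
 [370 249]
 [431 281]
 [437 266]]
(243, 192) [609.7 -97.2   8.6] [[612. -96.   0.]]
(368, 199) [ 603.9 -374.2    4.5] [[ 605. -375.    0.]]
(350, 220) [ 543.3 -332.5   76.5] [[ 556. -336.    0.]]
(300, 204) [ 573.2 -228.7   77.3] [[ 589. -224.    0.]]
(367, 130) [ 733.8 -363.1   89.7] [[ 766. -370.    0.]]
(247, 126) [ 735.1 -110.1   87.7] [[767. -94.   0.]]
(300, 240) [ 508.4 -227.5   -0.6] [[ 508. -228.    0.]]
(216, 258) [459.6 -56.4  41.8] [[463. -47.   0.]]
(434, 215) [ 572.2 -519.2    7.6] [[ 574. -521.    0.]]
```

View pics/topc.png

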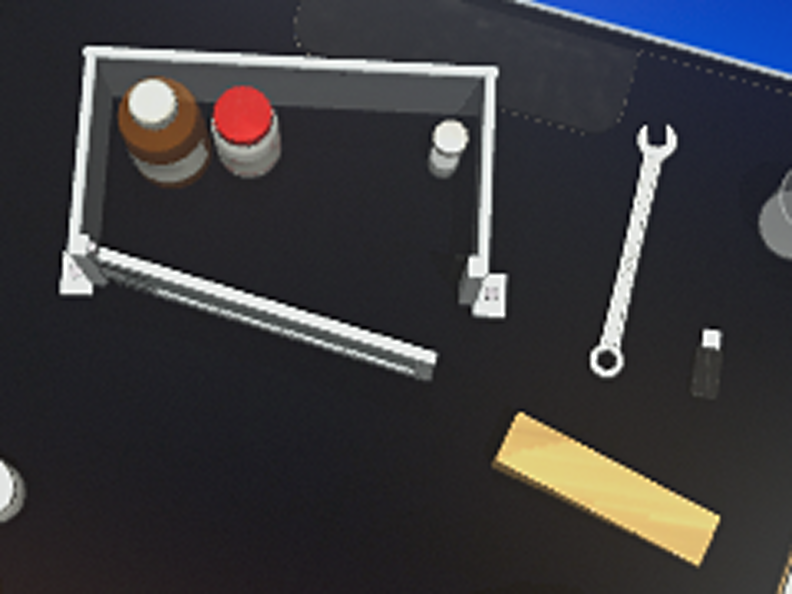

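View pics/scenec.png

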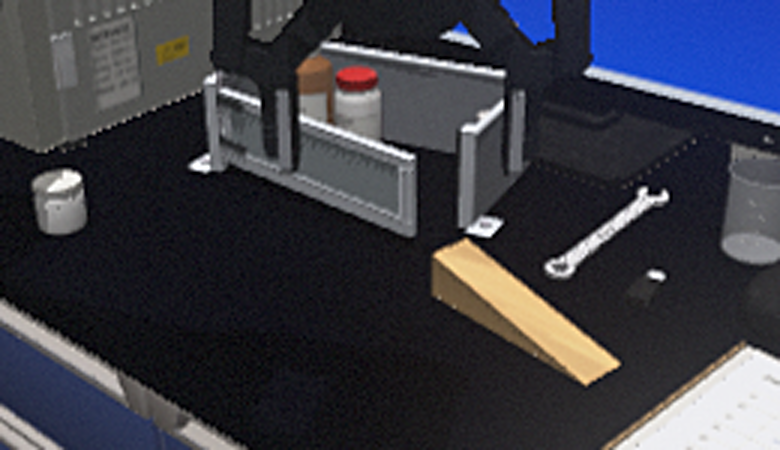

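```bash
cat > m.py <<'E'
from h import *
z=np.load("top0.npz");p,d=z["p"],z["d"];W=cloud("top",d)
# wedge
c=np.array([[376,236],[370,249],[431,281],[437,266]],float)
T=ray("top",c[:2],36);N=ray("top",c[2:],3)
print("thick",T.round(1),"thin",N.round(1), "w",np.linalg.norm(T[0]-T[1]),np.linalg.norm(N[0]-N[1]))
t,n=T.mean(0)[:2],N.mean(0)[:2];v=n-t;print("len",np.linalg.norm(v),"ang",np.arctan2(v[1],v[0]),"ctr",(t+n)/2)
# wall tops
g=p.min(2)
def line(pts):
    vx,vy,x,y=cv2.fitLine(pts.astype(np.float32),cv2.DIST_HUBER,0,.01,.01).ravel();return (vx,vy),(x,y)
for nm,(u0,v0,u1,v1),zz,ax in [("left",(240,138,252,180),85,0),("right",(360,140,375,185),85,0),("back",(255,120,360,140),85,1),("gate",(255,185,345,222),78,1)]:
    pts=[]
    if ax==0:
        for v in range(v0,v1):
            r=g[v,u0:u1].astype(float);k=r>185
            if k.any(): pts.append((u0+np.flatnonzero(k).mean(),v,k.sum()))
    else:
        for u in range(u0,u1):
            r=g[v0:v1,u].astype(float);k=np.flatnonzero(r>185)
            if len(k):
                k=k[:1] if False else k[(k-k[0])<5]; pts.append((u,v0+k.mean(),len(k)))
    pts=np.array(pts);P=ray("top",pts[:,:2],zz)
    dv,x0=line(P[:,:2]);print(nm,len(pts),"wid",pts[:,2].mean(),"dir",np.round(dv,3),"ang",np.arctan2(dv[1],dv[0]).round(3),"pt",np.round(x0,1))
    print("  ends",P[0].round(1),P[-1].round(1), "depth z", np.median([W[int(b),int(round(a)),2] for a,b,_ in pts]).round(1))
cr=lambda x,y:(220+x/3.3,110+y/3.3)
for nm,uv in [("postL",cr(80,243)),("postR",cr(477,266)),("gatefree",cr(434,358))]:
    print(nm,np.round(uv,1),ray("top",uv,89 if nm[0]=="p" else 78).round(1))
E
python3 m.py
```

```text
thick [[ 517.7 -390.    36. ]
 [ 489.8 -377.7   36. ]] thin [[ 429.2 -512.1    3. ]
 [ 461.6 -525.3    3. ]] w 30.53401575809183 34.99519715689246
len 146.93835906157466 ang -1.979075802698631 ctr [ 474.57469802 -451.29255662]
left 42 wid 3.0476190476190474 dir [ 1.    -0.024] ang -0.024 pt [ 664.4 -108.3]
  ends [ 709.4 -109.3   85. ] [ 620.3 -106.9   85. ] depth z 89.0
right 45 wid 3.066666666666667 dir [ 0.999 -0.032] ang -0.032 pt [ 672.2 -364.8]
  ends [ 713.5 -365.9   85. ] [ 618.2 -363.3   85. ] depth z 89.4
back 105 wid 2.7714285714285714 dir [0.022 1.   ] ang 1.549 pt [ 735.4 -236.6]
  ends [ 737.7 -126.5   85. ] [ 732.7 -346.6   85. ] depth z 89.1
gate 90 wid 3.4555555555555557 dir [0.273 0.962] ang 1.295 pt [ 577.5 -227.3]
  ends [ 603.7 -133.9   78. ] [ 551. -320.   78.] depth z 81.3
postL [244.2 183.6] [[ 609.7 -112.9   89. ]]
postR [364.5 190.6] [[ 603.2 -360.3   89. ]]
gatefree [351.5 218.5] [[ 546.3 -335.5   78. ]]
```

Run:
```python
from h import *
z=np.load("scene0.npz");p=z["p"]
hsv=cv2.cvtColor(p,cv2.COLOR_RGB2HSV)
m=((hsv[...,0]>8)&(hsv[...,0]<30)&(hsv[...,1]>60)&(hsv[...,2]>60)).astype(np.uint8); m[:, :335]=0;m[:,412:]=0;m[:215]=0;m[272:]=0
n,l,s,c=cv2.connectedComponentsWithStats(m);k=1+np.argmax(s[1:,4]);print(s[k])
ct=cv2.findContours((l==k).astype(np.uint8),0,2)[0];ct=max(ct,key=cv2.contourArea)
print(cv2.approxPolyDP(ct,2.5,True)[:,0].tolist())
a=-1.979;ex=np.array([np.cos(a),np.sin(a),0]);ey=np.array([-np.sin(a),np.cos(a),0]);o=np.array([474.6,-451.3,0])
for x,y,h in[(-75,18,36),(-75,-18,36),(-75,18,0),(-75,-18,0),(75,18,3),(75,-18,3),(75,18,0),(75,-18,0)]:
    X=o+x*ex+y*ey+[0,0,h];print((x,y,h),"scene",proj("scene",X).round(1),"top",proj("top",X).round(1))
```

```text
[ 344  219   63   50 1226]
[[344, 224], [344, 238], [394, 268], [406, 261], [355, 219]]
(-75, 18, 36) scene [[353.6 218.4]] top [[375.8 234.5]]
(-75, -18, 36) scene [[341.9 223.6]] top [[368.8 249.9]]
(-75, 18, 0) scene [[353.2 232.2]] top [[374.2 236.8]]
(-75, -18, 0) scene [[341.7 237.6]] top [[367.5 251.6]]
(75, 18, 3) scene [[405.6 259.6]] top [[437.9 266.1]]
(75, -18, 3) scene [[393.9 266.6]] top [[431.4 281.4]]
(75, 18, 0) scene [[405.5 260.9]] top [[437.6 266.3]]
(75, -18, 0) scene [[393.8 267.9]] top [[431.1 281.5]]
```

```bash
python3 -m creep '[{"grip":85,"linear":[0,0,0],"rot":[0,0,-0.1238]},{"grip":85,"linear":[0,0,0],"rot":[0,0,-0.1238]},{"grip":80,"linear":[0,0,0],"rot":[0,0,-0.1238]},{"grip":75,"linear":[0,0,0],"rot":[0,0,-0.1238]},{"grip":70,"linear":[0,0,0],"rot":[0,0,-0.1238]},{"grip":70,"linear":[0,0,0],"rot":[0,0,-0.1238]},{"grip":70,"linear":[20,25,12],"rot":[0,0,0]},{"grip":70,"linear":[20,25,12],"rot":[0,0,0]},{"grip":70,"linear":[20,25,12],"rot":[0,0,0]},{"grip":70,"linear":[20,25,12],"rot":[0,0,0]},{"grip":70,"linear":[20,25,12],"rot":[0,0,0]},{"grip":70,"linear":[20,25,12],"rot":[0,0,0]}]'
```

```text
time_s: 1.1
eef_pos: [400.2, -428.4, 158.3]
ee_rot: [-0.0, 0.836, 0.549, 0.0]
force: [-0.1, -0.9, 0.8]
grip_width: 0.818
```

```bash
python3 -m creep '[{"grip":65,"linear":[16.3,19.3,20],"rot":[0,0,0]},{"grip":60,"linear":[16.3,19.3,25],"rot":[0,0,0]},{"grip":60,"linear":[16.3,19.3,25],"rot":[0,0,0]},{"grip":60,"linear":[16.3,19.3,25],"rot":[0,0,0]},{"grip":60,"linear":[0,0,0],"rot":[0,0,0]}]'
python3 - <<'E'
from h import *
p,d=imaging.capture("scene");crop(p,280,130,480,290,4,"pre.png")
p,d=imaging.capture("top");crop(p,300,180,480,300,4,"pret.png")
E
```

```text
time_s: 1.52
eef_pos: [497.0, -396.2, 58.2]
ee_rot: [-0.004, 0.835, 0.55, -0.0]
force: [0.6, 0.3, -1.4]
grip_width: 0.702
```

View pics/pre.png

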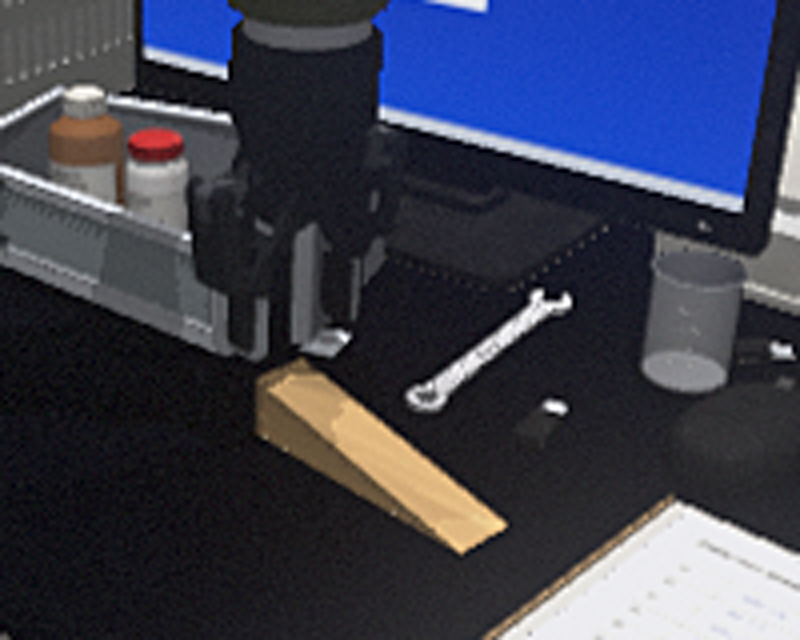

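View pics/pret.png

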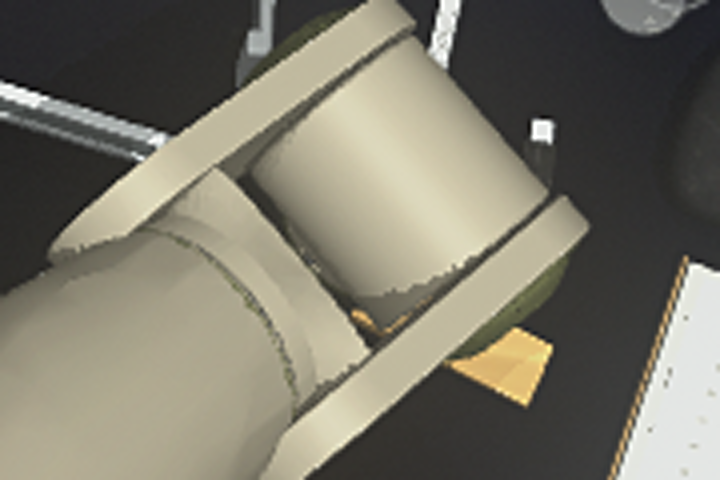

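```bash
python3 -m creep '[{"grip":60,"linear":[-1,0,15],"rot":[0,0,0]},{"grip":60,"linear":[-1,0,15],"rot":[0,0,0]},{"grip":60,"linear":[0,0,15],"rot":[0,0,0]},{"grip":60,"linear":[0,0,8],"rot":[0,0,0]},{"grip":60,"linear":[0,0,2],"rot":[0,0,0]},{"grip":60,"linear":[0,0,0],"rot":[0,0,0]}]'
```

```text
time_s: 2.12
eef_pos: [494.5, -402.5, 10.0]
ee_rot: [0.0, 0.836, 0.548, 0.0]
force: [-0.0, 1.1, 0.5]
grip_width: 0.703
```

```bash
python3 -m creep '[{"grip":48,"linear":[0,0,0],"rot":[0,0,0]},{"grip":42,"linear":[0,0,0],"rot":[0,0,0]},{"grip":38,"linear":[0,0,0],"rot":[0,0,0]},{"grip":30,"linear":[0,0,0],"rot":[0,0,0]},{"grip":30,"linear":[0,0,0],"rot":[0,0,0]},{"grip":30,"linear":[0,0,0],"rot":[0,0,0]}]' 40
python3 - <<'E'
from h import *
p,d=imaging.capture("scene");crop(p,280,130,480,290,4,"grip.png")
E
```

```text
time_s: 2.62
eef_pos: [495.3, -402.5, 10.4]
ee_rot: [0.001, 0.836, 0.549, 0.0]
force: [-0.4, 0.5, 5.7]
grip_width: 0.411
```

View pics/grip.png

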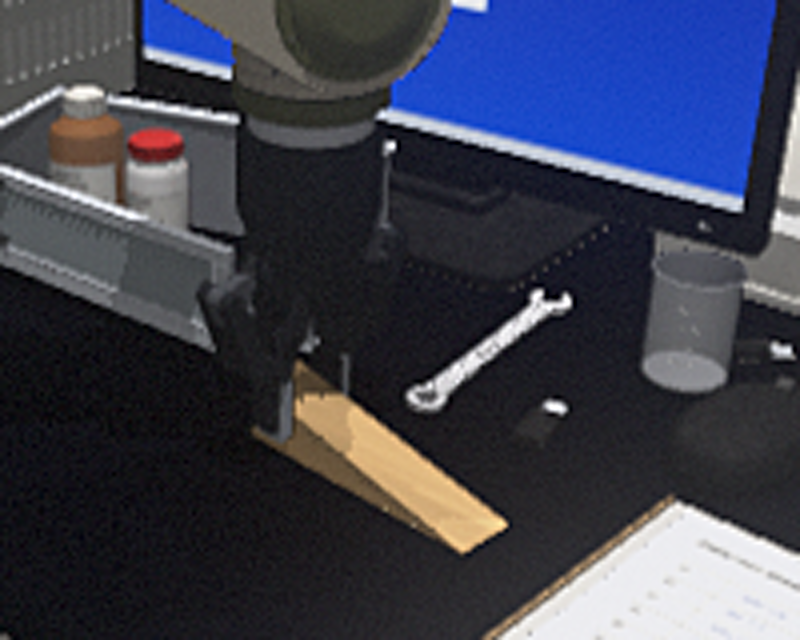

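```bash
python3 -m creep '[{"grip":50,"linear":[0,0,0],"rot":[0,0,0]},{"grip":50,"linear":[0,0,0],"rot":[0,0,0]},{"grip":50,"linear":[0,0,3],"rot":[0,0,0]},{"grip":50,"linear":[0,0,2],"rot":[0,0,0]},{"grip":50,"linear":[0,0,0],"rot":[0,0,0]},{"grip":50,"linear":[0,0,0],"rot":[0,0,0]}]'
python3 -m creep '[{"grip":42,"linear":[0,0,0],"rot":[0,0,0]},{"grip":38,"linear":[0,0,0],"rot":[0,0,0]},{"grip":30,"linear":[0,0,0],"rot":[0,0,0]},{"grip":30,"linear":[0,0,0],"rot":[0,0,0]},{"grip":30,"linear":[0,0,0],"rot":[0,0,0]},{"grip":30,"linear":[0,0,0],"rot":[0,0,0]},{"grip":30,"linear":[0,0,0],"rot":[0,0,0]}]'
```

```text
time_s: 3.17
eef_pos: [494.7, -401.8, 3.9]
ee_rot: [-0.0, 0.836, 0.549, -0.0]
force: [-0.1, -0.4, -0.3]
grip_width: 0.585
time_s: 3.75
eef_pos: [495.0, -402.1, 4.6]
ee_rot: [0.0, 0.836, 0.549, 0.0]
force: [0.3, 0.6, 2.4]
grip_width: 0.411
```

```bash
python3 -m creep '[{"grip":30,"linear":[0,0,-3],"rot":[0,0,0]},{"grip":30,"linear":[0,0,-8],"rot":[0,0,0]},{"grip":30,"linear":[0,0,-10],"rot":[0,0,0]},{"grip":30,"linear":[0,0,-9],"rot":[0,0,0]},{"grip":30,"linear":[9,-13,0],"rot":[0,0,0]},{"grip":30,"linear":[18,-26,0],"rot":[0,0,0]},{"grip":30,"linear":[18,-26,0],"rot":[0,0,0]},{"grip":30,"linear":[18,-26,0],"rot":[0,0,0]},{"grip":30,"linear":[18,-26,0],"rot":[0,0,0]},{"grip":30,"linear":[11,-16,0],"rot":[0,0,0]},{"grip":30,"linear":[0,0,0],"rot":[0,0,0]}]'
python3 - <<'E'
from h import *
p,d=imaging.capture("scene");crop(p,240,130,480,310,3.3,"lift.png")
print(sensors.sense()["joints"].round(2))
E
```

```text
time_s: 4.67
eef_pos: [407.7, -261.6, 35.0]
ee_rot: [-0.001, 0.836, 0.549, -0.0]
force: [0.0, -0.3, -2.1]
grip_width: 0.414
[-0.81  0.49  1.83  0.    0.83 -0.41]
```

View pics/lift.png

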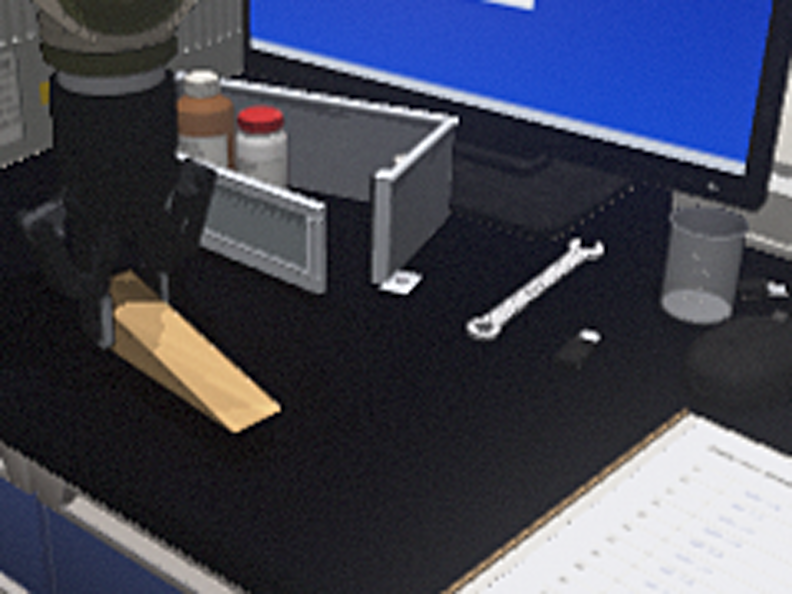

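```bash
python3 -m creep '[{"grip":30,"linear":[0,0,0],"rot":[0,0,-0.12]},{"grip":30,"linear":[0,0,0],"rot":[0,0,-0.122]},{"grip":30,"linear":[0,0,0],"rot":[0,0,-0.122]},{"grip":30,"linear":[0,0,0],"rot":[0,0,-0.122]},{"grip":30,"linear":[0,0,0],"rot":[0,0,-0.122]},{"grip":30,"linear":[0,0,0],"rot":[0,0,-0.122]},{"grip":30,"linear":[0,0,0],"rot":[0,0,-0.122]},{"grip":30,"linear":[0,0,0],"rot":[0,0,-0.122]},{"grip":30,"linear":[0,0,0],"rot":[0,0,-0.122]},{"grip":30,"linear":[0,0,0],"rot":[0,0,-0.122]},{"grip":30,"linear":[0,0,0],"rot":[0,0,-0.122]},{"grip":30,"linear":[0,0,0],"rot":[0,0,-0.122]}]'
python3 -m creep '[{"grip":30,"linear":[0,0,0],"rot":[0,0,-0.122]},{"grip":30,"linear":[0,0,0],"rot":[0,0,-0.122]},{"grip":30,"linear":[0,0,0],"rot":[0,0,-0.122]},{"grip":30,"linear":[0,0,0],"rot":[0,0,-0.122]},{"grip":30,"linear":[0,0,0],"rot":[0,0,0]},{"grip":30,"linear":[0,0,0],"rot":[0,0,0]}]'
python3 - <<'E'
from h import *
p,d=imaging.capture("scene");crop(p,200,130,440,310,3.3,"turn.png")
p,d=imaging.capture("top");crop(p,220,110,460,290,3.3,"turnt.png")
np.savez("t1.npz",p=p,d=d)
s=sensors.sense();print(s["joints"].round(2),s["force"])
E
```

```text
time_s: 5.72
eef_pos: [410.1, -265.8, 35.0]
ee_rot: [0.001, 0.253, 0.967, -0.001]
force: [-0.1, -0.3, -1.8]
grip_width: 0.416
time_s: 6.22
eef_pos: [409.9, -265.4, 34.8]
ee_rot: [0.0, 0.017, 1.0, -0.0]
force: [-0.1, 0.1, -1.6]
grip_width: 0.413
[-0.81  0.49  1.82 -0.    0.83 -2.35] [-0.27196515 -0.0086636  -2.06984486]
```

View pics/turn.png

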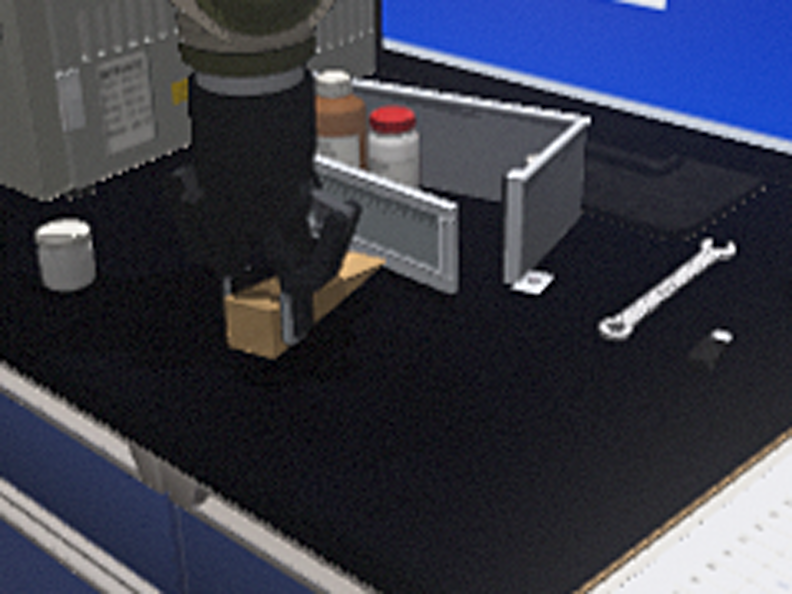

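View pics/turnt.png

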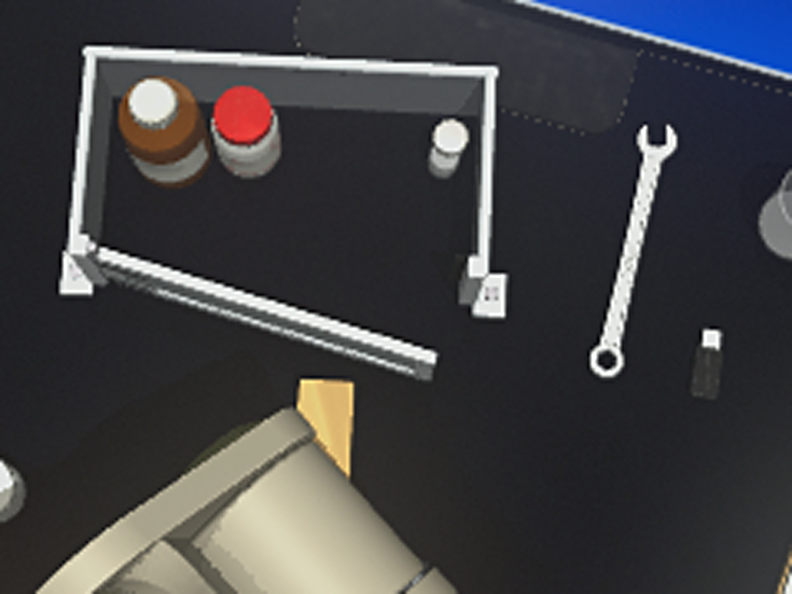

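```bash
python3 -m creep '[{"grip":30,"linear":[0,0,8],"rot":[0,0,0]},{"grip":30,"linear":[0,0,10],"rot":[0,0,0]},{"grip":30,"linear":[0,0,7],"rot":[0,0,0]},{"grip":30,"linear":[0,0,3],"rot":[0,0,0]},{"grip":30,"linear":[0,0,1],"rot":[0,0,0]},{"grip":30,"linear":[0,0,0.5],"rot":[0,0,0]},{"grip":30,"linear":[0,0,0],"rot":[0,0,0]},{"grip":30,"linear":[0,0,0],"rot":[0,0,0]}]'
```

```text
time_s: 6.98
eef_pos: [409.5, -264.7, 4.9]
ee_rot: [0.0, 0.015, 1.0, -0.0]
force: [0.6, -0.3, -1.1]
grip_width: 0.415
```

```bash
python3 -m creep '[{"grip":30,"linear":[0,0,0.5],"rot":[0,0,0]},{"grip":30,"linear":[0,0,0.3],"rot":[0,0,0]},{"grip":44,"linear":[0,0,0],"rot":[0,0,0]},{"grip":44,"linear":[0,0,0],"rot":[0,0,0]},{"grip":44,"linear":[0,0,0],"rot":[0,0,0]}]'
python3 -m creep '[{"grip":40,"linear":[0,0,0],"rot":[0,0,0]},{"grip":38,"linear":[0,0,0],"rot":[0,0,0]},{"grip":30,"linear":[0,0,0],"rot":[0,0,0]},{"grip":30,"linear":[0,0,0],"rot":[0,0,0]},{"grip":30,"linear":[0,0,0],"rot":[0,0,0]},{"grip":30,"linear":[0,0,0],"rot":[0,0,0]}]' 30
python3 - <<'E'
from h import *
p,d=imaging.capture("top")
hsv=cv2.cvtColor(p,cv2.COLOR_RGB2HSV)
m=((hsv[...,0]>10)&(hsv[...,0]<30)&(hsv[...,1]>100)&(hsv[...,2]>120)).astype(np.uint8);m[:, :290]=0;m[:,345:]=0;m[:215]=0;m[260:]=0
n,l,s,c=cv2.connectedComponentsWithStats(m);k=1+np.argmax(s[1:,4]);M=l==k;print(s[k])
L=[];Rr=[]
for v in range(s[k][1]+1,s[k][1]+s[k][3]-1):
    u=np.flatnonzero(M[v]);Rr.append((u.max()+.5,v));L.append((u.min()-.5,v))
R0=ray("top",Rr,5);print("right edge",R0[0].round(1),R0[-1].round(1));
L0=ray("top",L,5);print("left",L0[:3].round(1).tolist())
print("tip",ray("top",(np.mean([L[0][0],Rr[0][0]]),s[k][1]-.5),3).round(1))
st=sensors.sense();print(st["force"],st["eef_pos"])
E
```

```text
time_s: 7.4
eef_pos: [409.5, -264.7, 4.1]
ee_rot: [0.0, 0.015, 1.0, -0.0]
force: [1.1, -0.0, 0.6]
grip_width: 0.513
time_s: 7.9
eef_pos: [409.5, -264.7, 4.1]
ee_rot: [0.0, 0.015, 1.0, -0.0]
force: [-0.9, -0.7, 3.2]
grip_width: 0.421
[310 227  17  29 326]
right edge [ 536.  -284.6    5. ] [ 479.2 -284.3    5. ]
left [[534.8, -249.6, 5.0], [532.6, -249.7, 5.0], [530.4, -249.8, 5.0]]
tip [[ 539.  -266.9    3. ]]
[-0.99039016  0.13302783  3.83392079] [ 409.50157545 -264.72160173    4.1403228 ]
```

```bash
python3 -m creep '[{"grip":30,"linear":[-1,0,0],"rot":[0,0,0]},{"grip":30,"linear":[-2,0,0],"rot":[0,0,0]},{"grip":30,"linear":[-2,0,0],"rot":[0,0,0]},{"grip":30,"linear":[-2,0,0],"rot":[0,0,0]},{"grip":30,"linear":[-2,0,0],"rot":[0,0,0]},{"grip":30,"linear":[-2,0,0],"rot":[0,0,0]},{"grip":30,"linear":[-2,0,0],"rot":[0,0,0]},{"grip":30,"linear":[-2,0,0],"rot":[0,0,0]},{"grip":30,"linear":[-2,0,0],"rot":[0,0,0]}]'
python3 -m creep '[{"grip":30,"linear":[-2,0,0],"rot":[0,0,0]},{"grip":30,"linear":[-2,0,0],"rot":[0,0,0]},{"grip":30,"linear":[-2,0,0],"rot":[0,0,0]},{"grip":30,"linear":[-2,0,0],"rot":[0,0,0]},{"grip":30,"linear":[-2,0,0],"rot":[0,0,0]},{"grip":30,"linear":[-2,0,0],"rot":[0,0,0]}]'
python3 -m creep '[{"grip":30,"linear":[-2,0,0],"rot":[0,0,0]},{"grip":30,"linear":[-2,0,0],"rot":[0,0,0]},{"grip":30,"linear":[-2,0,0],"rot":[0,0,0]},{"grip":30,"linear":[-2,0,0],"rot":[0,0,0]},{"grip":30,"linear":[-2,0,0],"rot":[0,0,0]}]'
```

```text
time_s: 8.7
eef_pos: [426.4, -265.2, 4.1]
ee_rot: [-0.0, 0.015, 1.0, -0.0]
force: [-1.6, 0.4, 4.9]
grip_width: 0.419
time_s: 9.2
eef_pos: [438.4, -265.6, 4.1]
ee_rot: [-0.0, 0.015, 1.0, 0.0]
force: [-2.4, -0.2, 5.9]
grip_width: 0.414
time_s: 9.62
eef_pos: [448.4, -265.9, 4.1]
ee_rot: [-0.0, 0.015, 1.0, -0.0]
force: [-3.0, -0.0, 5.1]
grip_width: 0.416
```

Run:
```python
from h import *
p,d=imaging.capture("scene");crop(p,200,130,440,310,3.3,"a1.png")
p,d=imaging.capture("top");crop(p,220,110,460,290,3.3,"a1t.png")
```

```text
(no output)
```

View pics/a1.png

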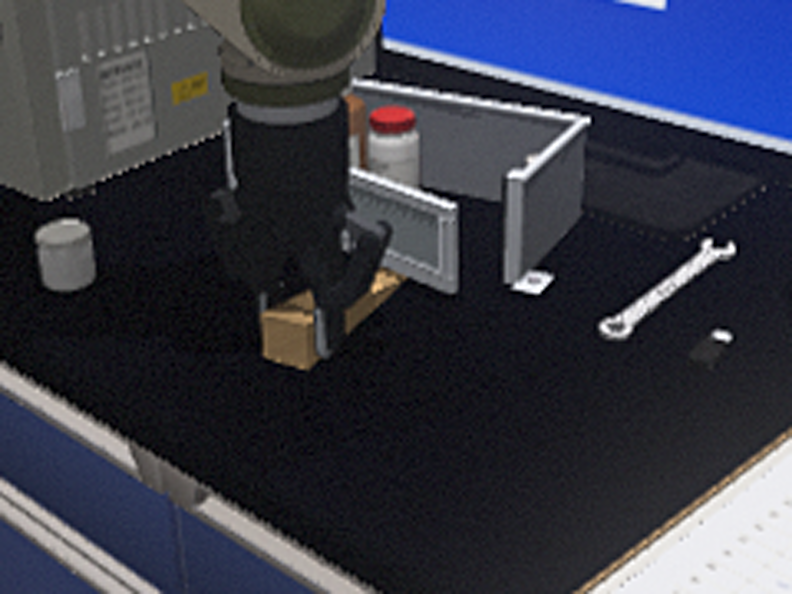

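View pics/a1t.png

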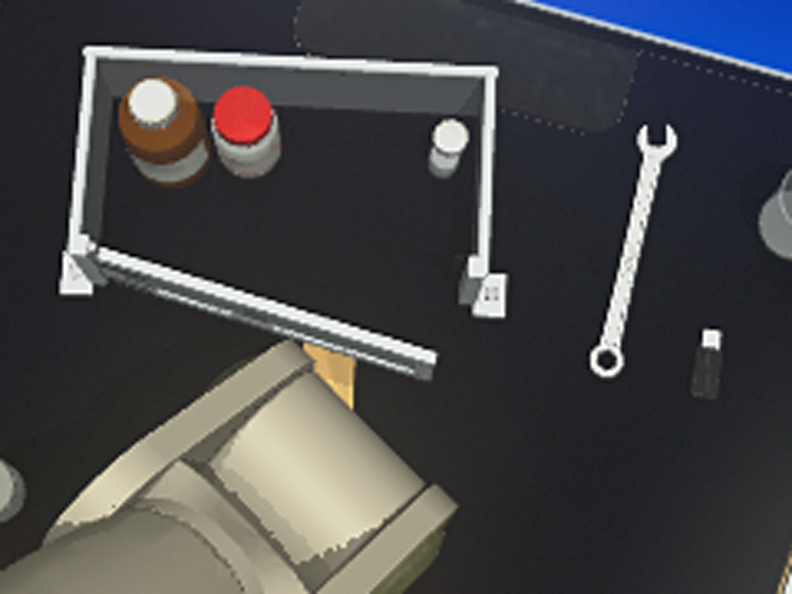

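```bash
python3 -m creep '[{"grip":30,"linear":[0,0,-0.2],"rot":[0,0,0]},{"grip":30,"linear":[-1,0,0],"rot":[0,0,0]},{"grip":30,"linear":[-2,0,0],"rot":[0,0,0]},{"grip":30,"linear":[-2,0,0],"rot":[0,0,0]}]'
python3 -m creep '[{"grip":30,"linear":[-2,0,0],"rot":[0,0,0]},{"grip":30,"linear":[-2,0,0],"rot":[0,0,0]},{"grip":30,"linear":[-2,0,0],"rot":[0,0,0]},{"grip":30,"linear":[-2,0,0],"rot":[0,0,0]}]'
```

```text
time_s: 10.05
eef_pos: [453.4, -265.9, 4.1]
ee_rot: [-0.0, 0.015, 1.0, 0.0]
force: [-0.7, 0.7, 3.1]
grip_width: 0.419
time_s: 10.38
eef_pos: [461.6, -266.1, 4.1]
ee_rot: [-0.0, 0.015, 1.0, 0.0]
force: [-1.8, -0.3, 2.1]
grip_width: 0.414
```

```bash
for i in 1 2 ; do :; done; python3 -m creep '[{"grip":30,"linear":[-2,0,0],"rot":[0,0,0]},{"grip":30,"linear":[-2,0,0],"rot":[0,0,0]},{"grip":30,"linear":[-2,0,0],"rot":[0,0,0]},{"grip":30,"linear":[-2,0,0],"rot":[0,0,0]}]'
python3 - <<'E'
from h import *
p,d=imaging.capture("top");crop(p,220,110,460,290,3.3,"a2t.png")
E
```

```text
time_s: 10.72
eef_pos: [469.6, -266.4, 4.1]
ee_rot: [-0.0, 0.015, 1.0, 0.0]
force: [-1.2, -0.9, 2.2]
grip_width: 0.415
```

View pics/a2t.png

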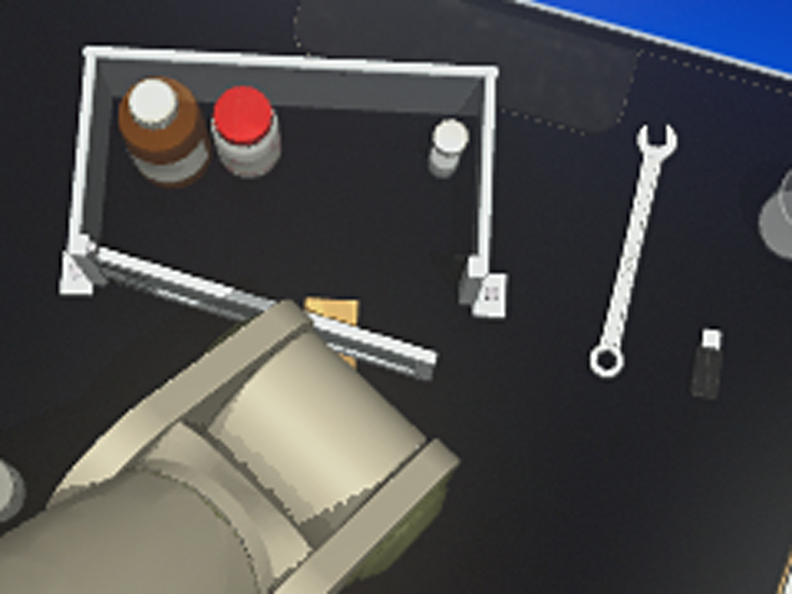

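```bash
python3 -m creep '[{"grip":30,"linear":[-2,0,0],"rot":[0,0,0]},{"grip":30,"linear":[-2,0,0],"rot":[0,0,0]},{"grip":30,"linear":[-2,0,0],"rot":[0,0,0]},{"grip":30,"linear":[-2,0,0],"rot":[0,0,0]}]'
python3 -m creep '[{"grip":30,"linear":[-2,0,0],"rot":[0,0,0]},{"grip":30,"linear":[-2,0,0],"rot":[0,0,0]},{"grip":30,"linear":[-2,0,0],"rot":[0,0,0]},{"grip":30,"linear":[-2,0,0],"rot":[0,0,0]}]'
python3 -m creep '[{"grip":30,"linear":[-2,0,0],"rot":[0,0,0]},{"grip":30,"linear":[-2,0,0],"rot":[0,0,0]},{"grip":30,"linear":[-1,0,0],"rot":[0,0,0]}]'
python3 - <<'E'
from h import *
p,d=imaging.capture("top");crop(p,220,110,460,290,3.3,"a3t.png")
E
```

```text
time_s: 11.1
eef_pos: [477.5, -266.7, 4.1]
ee_rot: [-0.0, 0.015, 1.0, 0.0]
force: [-2.5, 0.1, 1.9]
grip_width: 0.417
time_s: 11.43
eef_pos: [485.5, -266.9, 4.2]
ee_rot: [-0.0, 0.015, 1.0, 0.0]
force: [-1.6, 0.1, 2.4]
grip_width: 0.417
time_s: 11.68
eef_pos: [490.6, -267.1, 4.2]
ee_rot: [0.0, 0.015, 1.0, -0.0]
force: [-1.8, 0.1, 1.5]
grip_width: 0.418
```

View pics/a3t.png

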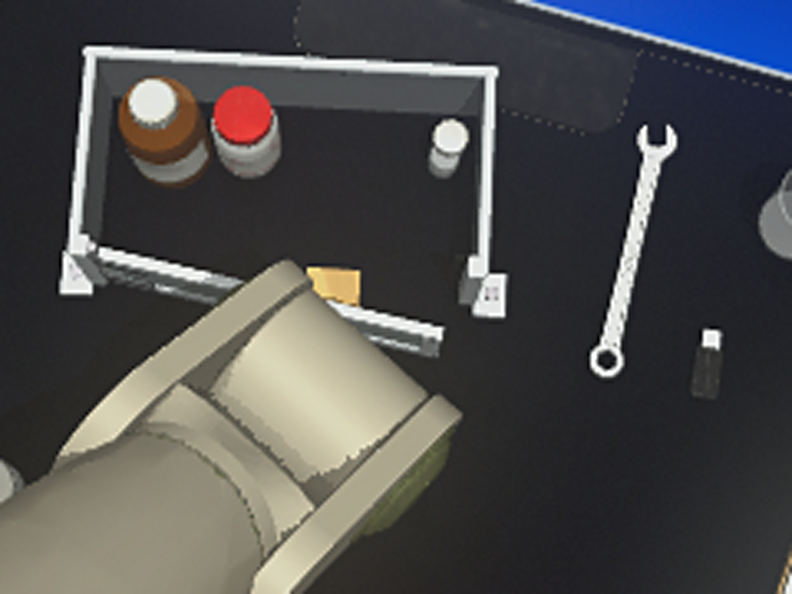

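```bash
python3 -m creep '[{"grip":30,"linear":[-2,0,0],"rot":[0,0,0]},{"grip":30,"linear":[-2,0,0],"rot":[0,0,0]},{"grip":30,"linear":[-2,0,0],"rot":[0,0,0]},{"grip":30,"linear":[-2,0,0],"rot":[0,0,0]},{"grip":30,"linear":[-2,0,0],"rot":[0,0,0]}]'
python3 -m creep '[{"grip":30,"linear":[-1.5,0,0],"rot":[0,0,0]},{"grip":30,"linear":[-1.5,0,0],"rot":[0,0,0]},{"grip":30,"linear":[-1.5,0,0],"rot":[0,0,0]},{"grip":30,"linear":[-1.5,0,0],"rot":[0,0,0]}]'
python3 - <<'E'
from h import *
p,d=imaging.capture("top");crop(p,220,110,460,290,3.3,"a4t.png");np.savez("a4.npz",p=p)
E
```

```text
time_s: 12.15
eef_pos: [500.5, -267.4, 4.2]
ee_rot: [-0.0, 0.015, 1.0, 0.0]
force: [-2.8, -0.4, 1.1]
grip_width: 0.413
time_s: 12.48
eef_pos: [506.5, -267.5, 4.1]
ee_rot: [-0.0, 0.015, 1.0, 0.0]
force: [-2.2, -0.4, 1.5]
grip_width: 0.415
```

View pics/a4t.png

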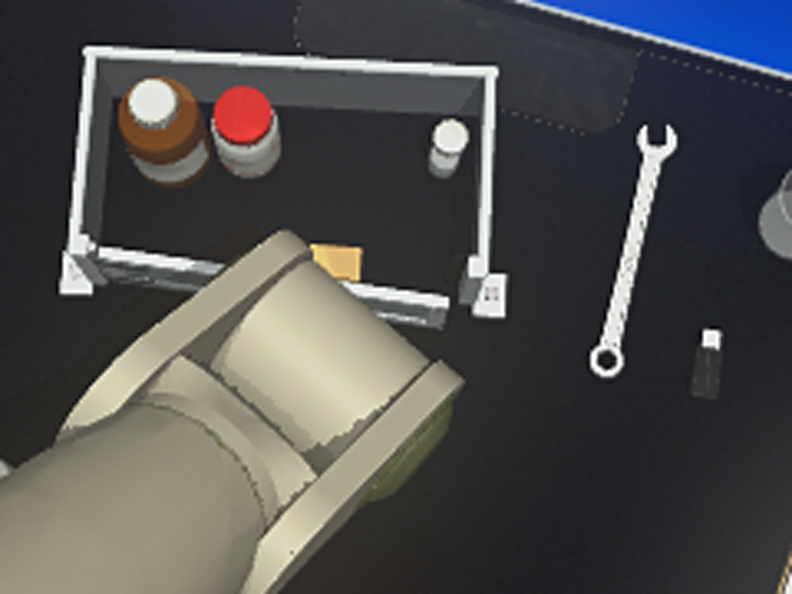

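```bash
cat > ga.py <<'E'
from h import *
import sys
def gate(p):
    g=p.min(2);pts=[]
    for u in list(range(253,282))+list(range(332,352)):
        k=np.flatnonzero(g[183:225,u]>185)
        if len(k): k=k[(k-k[0])<5];pts.append((u,183+k.mean()))
    P=ray("top",pts,80)[:,:2];vx,vy,x,y=cv2.fitLine(P.astype(np.float32),cv2.DIST_HUBER,0,.01,.01).ravel()
    if vy<0:vx,vy=-vx,-vy
    return 1.547-np.arctan2(vy,vx),len(pts)
if __name__=="__main__":
    p,d=imaging.capture("top");print("gate",gate(p));print(sensors.sense()["force"].round(2));crop(p,220,110,460,290,3.3,sys.argv[1])
E
python3 -c "
from ga import *
for f in('top0.npz','a4.npz'): print(gate(np.load(f)['p']))"
python3 -m creep '[{"grip":30,"linear":[-1.5,0,0],"rot":[0,0,0]},{"grip":30,"linear":[-1.5,0,0],"rot":[0,0,0]},{"grip":30,"linear":[-1.5,0,0],"rot":[0,0,0]},{"grip":30,"linear":[-1.5,0,0],"rot":[0,0,0]}]'
python3 ga.py a5.png
```

```text
(np.float32(0.25219142), 49)
(np.float32(0.09026766), 46)
time_s: 12.87
eef_pos: [512.5, -267.7, 4.2]
ee_rot: [-0.0, 0.015, 1.0, 0.0]
force: [-1.9, -0.4, 0.5]
grip_width: 0.418
gate (np.float32(0.05544305), 44)
[-0.93 -0.51  0.61]
```

```bash
python3 -m creep '[{"grip":30,"linear":[-1,0,0],"rot":[0,0,0]},{"grip":30,"linear":[-1,0,0],"rot":[0,0,0]},{"grip":30,"linear":[-1,0,0],"rot":[0,0,0]},{"grip":30,"linear":[-1,0,0],"rot":[0,0,0]}]'
python3 -m creep '[{"grip":30,"linear":[-1,0,0],"rot":[0,0,0]},{"grip":30,"linear":[-1,0,0],"rot":[0,0,0]}]'
python3 -m creep '[{"grip":30,"linear":[-1,0,0],"rot":[0,0,0]},{"grip":30,"linear":[-1,0,0],"rot":[0,0,0]}]'
python3 ga.py a6.png
```

```text
time_s: 13.25
eef_pos: [516.4, -267.8, 4.2]
ee_rot: [-0.0, 0.015, 1.0, 0.0]
force: [-1.7, 0.6, 0.1]
grip_width: 0.415
time_s: 13.42
eef_pos: [518.4, -267.9, 4.2]
ee_rot: [-0.0, 0.015, 1.0, 0.0]
force: [-2.5, -0.7, 0.5]
grip_width: 0.422
time_s: 13.58
eef_pos: [520.4, -268.0, 4.2]
ee_rot: [-0.0, 0.015, 1.0, 0.0]
force: [-2.2, 0.2, -0.4]
grip_width: 0.416
gate (np.float32(0.0076862574), 42)
[-1.63  0.94  0.79]
```

View pics/a6.png

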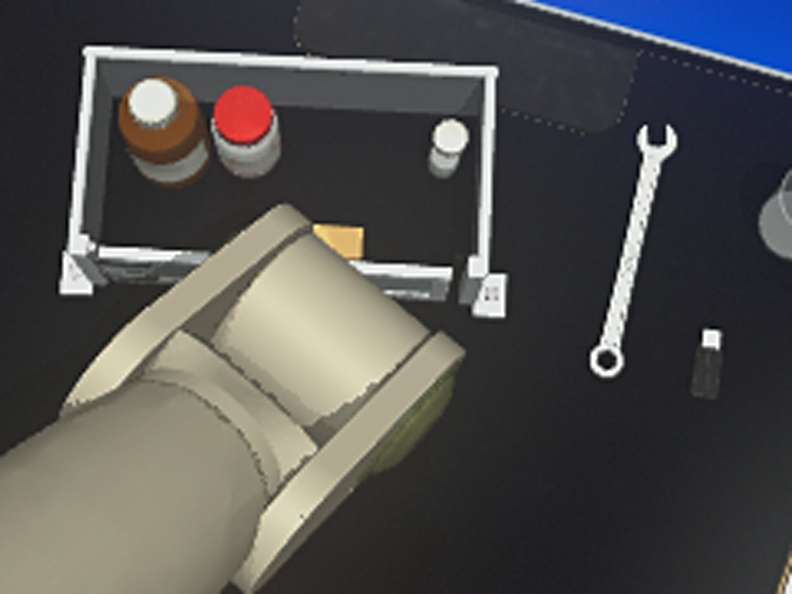

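```bash
python3 -m creep '[{"grip":30,"linear":[-1,0,0],"rot":[0,0,0]},{"grip":30,"linear":[-1,0,0],"rot":[0,0,0]}]'
python3 -m creep '[{"grip":30,"linear":[-1,0,0],"rot":[0,0,0]},{"grip":30,"linear":[0,0,0],"rot":[0,0,0]}]'
python3 -m creep '[{"grip":30,"linear":[-1,0,0],"rot":[0,0,0]},{"grip":30,"linear":[0,0,0],"rot":[0,0,0]}]'
python3 ga.py a7.png
```

```text
time_s: 13.8
eef_pos: [522.3, -268.0, 4.2]
ee_rot: [-0.0, 0.015, 1.0, 0.0]
force: [-3.1, 0.5, 1.1]
grip_width: 0.416
time_s: 13.97
eef_pos: [523.4, -268.0, 4.2]
ee_rot: [-0.0, 0.015, 1.0, 0.0]
force: [-2.6, -0.1, 0.6]
grip_width: 0.418
time_s: 14.13
eef_pos: [524.3, -268.0, 4.2]
ee_rot: [-0.0, 0.015, 1.0, 0.0]
force: [-4.1, -0.0, 1.7]
grip_width: 0.42
gate (np.float32(-0.0026464462), 40)
[-3.71 -0.01  1.84]
```

```bash
python3 -m creep '[{"grip":30,"linear":[-1,0,0],"rot":[0,0,0]},{"grip":30,"linear":[0,0,0],"rot":[0,0,0]}]'
python3 -m creep '[{"grip":30,"linear":[-1,0,0],"rot":[0,0,0]},{"grip":30,"linear":[0,0,0],"rot":[0,0,0]}]'
python3 ga.py a8.png
```

```text
time_s: 14.35
eef_pos: [525.3, -268.1, 4.2]
ee_rot: [-0.0, 0.015, 1.0, 0.0]
force: [-5.1, 0.8, 2.5]
grip_width: 0.419
time_s: 14.52
eef_pos: [526.3, -268.1, 4.2]
ee_rot: [-0.0, 0.015, 1.0, 0.0]
force: [-5.8, 0.2, 2.2]
grip_width: 0.413
gate (np.float32(-0.0030866861), 39)
[-4.03  0.55  2.63]
```

```bash
python3 -m creep '[{"grip":30,"linear":[-1,0,0],"rot":[0,0,0]},{"grip":30,"linear":[-0.5,0,0],"rot":[0,0,0]},{"grip":30,"linear":[-0.5,0,0],"rot":[0,0,0]},{"grip":30,"linear":[-0.5,0,0],"rot":[0,0,0]},{"grip":30,"linear":[-0.5,0,0],"rot":[0,0,0]},{"grip":30,"linear":[0,0,0],"rot":[0,0,0]}]'
cat > av.py <<'E'
from h import *
f=[]
for i in range(8):
    p,d=imaging.capture("top");s=sensors.sense();f.append(s["force"])
f=np.array(f);print(f.mean(0).round(2),f.std(0).round(2),s["eef_pos"].round(2),s["time_s"])
E
python3 av.py
```

```text
time_s: 15.07
eef_pos: [528.9, -268.2, 4.2]
ee_rot: [-0.001, 0.015, 1.0, 0.0]
force: [-7.7, 0.3, 2.6]
grip_width: 0.416
[-6.54  0.15  2.53] [0.47 0.58 0.63] [ 528.96 -268.21    4.16] 15.4667
```

```bash
python3 -m creep '[{"grip":30,"linear":[-0.5,0,0],"rot":[0,0,0]},{"grip":30,"linear":[-0.5,0,0],"rot":[0,0,0]},{"grip":30,"linear":[-0.5,0,0],"rot":[0,0,0]},{"grip":30,"linear":[-0.5,0,0],"rot":[0,0,0]},{"grip":30,"linear":[0,0,0],"rot":[0,0,0]}]'
python3 av.py
```

```text
time_s: 15.88
eef_pos: [530.8, -268.3, 4.2]
ee_rot: [-0.001, 0.015, 1.0, 0.0]
force: [-7.9, 0.7, 4.1]
grip_width: 0.418
[-7.85 -0.15  3.56] [0.52 0.29 0.34] [ 530.77 -268.27    4.15] 16.2833
```

```bash
python3 -m creep '[{"grip":30,"linear":[-0.5,0,0],"rot":[0,0,0]},{"grip":30,"linear":[-0.5,0,0],"rot":[0,0,0]},{"grip":30,"linear":[-0.5,0,0],"rot":[0,0,0]},{"grip":30,"linear":[0,0,0],"rot":[0,0,0]}]'
python3 av.py
```

```text
time_s: 16.62
eef_pos: [532.1, -268.3, 4.2]
ee_rot: [-0.001, 0.015, 1.0, 0.0]
force: [-9.4, -0.6, 4.8]
grip_width: 0.417
[-8.73  0.    3.94] [0.53 0.32 0.59] [ 532.15 -268.28    4.15] 17.0167
```

```bash
python3 -m creep '[{"grip":34,"linear":[0,0,0],"rot":[0,0,0]},{"grip":36,"linear":[0,0,0],"rot":[0,0,0]},{"grip":40,"linear":[0,0,0],"rot":[0,0,0]},{"grip":46,"linear":[0,0,0],"rot":[0,0,0]},{"grip":50,"linear":[0,0,0],"rot":[0,0,0]},{"grip":50,"linear":[0,0,0],"rot":[0,0,0]}]'
python3 - <<'E'
from h import *
p,d=imaging.capture("scene");crop(p,200,130,440,310,3.3,"r1.png")
p,d=imaging.capture("top");crop(p,220,110,460,290,3.3,"r1t.png")
E
```

```text
time_s: 17.52
eef_pos: [533.3, -268.4, 4.3]
ee_rot: [0.0, 0.015, 1.0, -0.0]
force: [0.4, 0.0, 0.5]
grip_width: 0.587
```

View pics/r1.png

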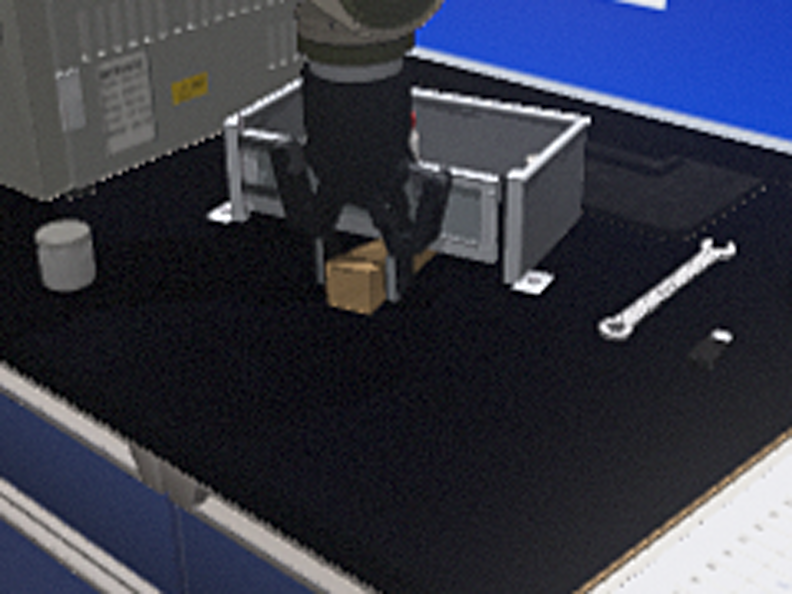

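```bash
python3 -m creep '[{"grip":56,"linear":[0,0,-3],"rot":[0,0,0]},{"grip":60,"linear":[0,0,-8],"rot":[0,0,0]},{"grip":60,"linear":[0,0,-15],"rot":[0,0,0]},{"grip":60,"linear":[0,0,-20],"rot":[0,0,0]},{"grip":60,"linear":[0,0,-25],"rot":[0,0,0]},{"grip":60,"linear":[10,0,-25],"rot":[0,0,0]},{"grip":60,"linear":[25,0,-20],"rot":[0,0,0]},{"grip":60,"linear":[30,0,-10],"rot":[0,0,0]},{"grip":60,"linear":[30,0,0],"rot":[0,0,0]},{"grip":60,"linear":[30,0,0],"rot":[0,0,0]},{"grip":60,"linear":[15,0,0],"rot":[0,0,0]},{"grip":60,"linear":[0,0,0],"rot":[0,0,0]}]'
python3 - <<'E'
from ga import *
p,d=imaging.capture("scene");crop(p,200,130,440,310,3.3,"f1.png")
p,d=imaging.capture("top");crop(p,220,110,460,290,3.3,"f1t.png");print("gate",gate(p))
np.savez("f1.npz",p=p,d=d);print(sensors.sense()["force"])
W0=cloud("top",np.load("top0.npz")["d"]);W=cloud("top",d)
E
```

```text
time_s: 18.62
eef_pos: [390.9, -264.0, 131.1]
ee_rot: [-0.0, 0.016, 1.0, -0.0]
force: [0.4, 0.4, 0.4]
grip_width: 0.702
gate (np.float32(-0.0036648512), 49)
[-0.27937108 -0.51071065 -0.39567283]
```

View pics/f1.png

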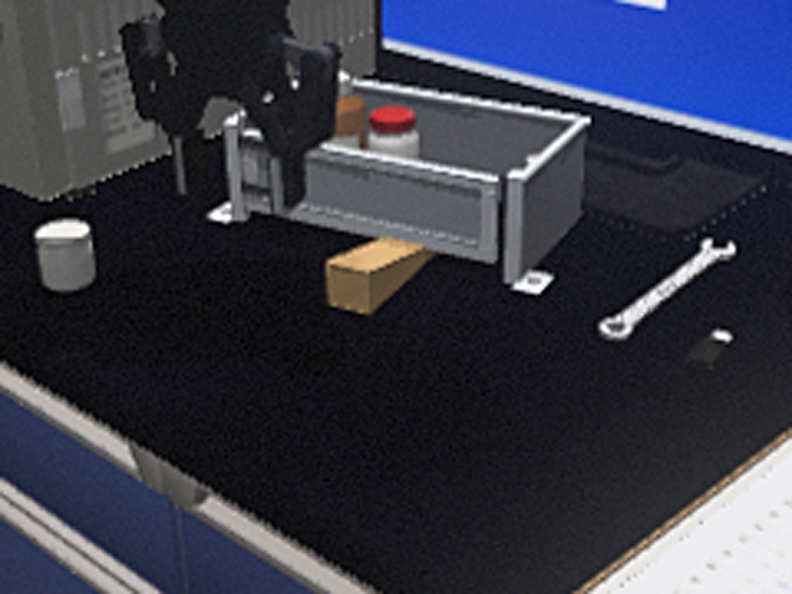

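View pics/f1t.png

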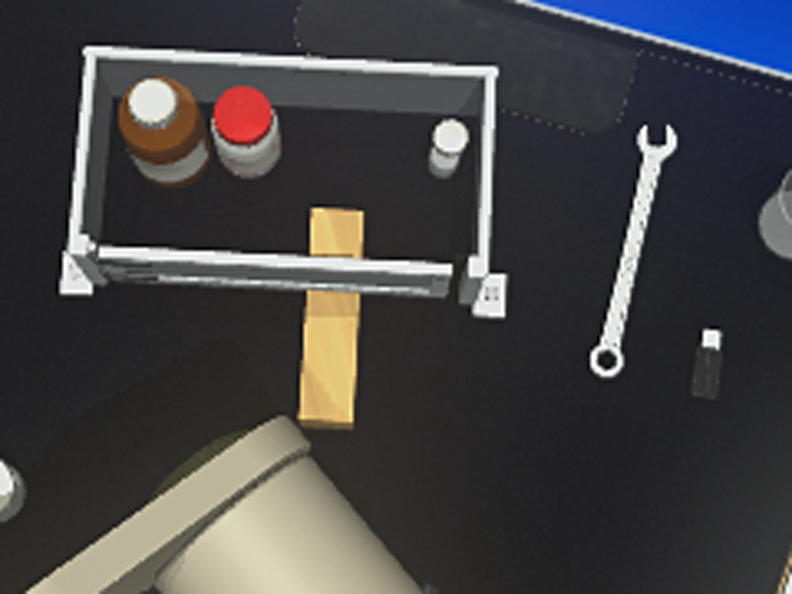

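Run:
```python
from h import *
p=np.load("f1.npz")["p"]
hsv=cv2.cvtColor(p,cv2.COLOR_RGB2HSV)
m=((hsv[...,0]>10)&(hsv[...,0]<30)&(hsv[...,1]>60)&(hsv[...,2]>90));
ys,xs=np.nonzero(m[165:245,300:340]);ys+=165;xs+=300
a=ys.min();b=ys.max();u0=xs[ys<a+2].mean();ub=xs[ys>b-4].mean()
print("tip",ray("top",(u0,a-.5),3).round(1),a,b)
# thick top edge: row extents
for v in range(b-8,b+1): print(v,p[v,318],end=";")
print()
for v in(236,238,240):print(v,ray("top",(ub,v+.5),36).round(1))
# movement of other things
p0=np.load("top0.npz")["p"]
for n,(x0,y0,x1,y1) in dict(bottles=(250,130,310,170),vial=(345,142,362,165),usb=(426,205,442,235),pot=(203,245,217,272)).items():
    print(n,np.abs(p[y0:y1,x0:x1].astype(int)-p0[y0:y1,x0:x1]).mean().round(2), cv2.phaseCorrelate(*(np.float32(cv2.cvtColor(q[y0:y1,x0:x1],cv2.COLOR_RGB2GRAY)) for q in(p0,p)))[0])
```

```text
tip [[ 661.5 -268.1    3. ]] 173 239
231 [217 179 111];232 [218 180 111];233 [217 180 112];234 [218 181 112];235 [220 182 111];236 [224 186 115];237 [165 135  86];238 [111  91  62];239 [91 77 55];
236 [[ 512.6 -268.9   36. ]]
238 [[ 508.4 -269.1   36. ]]
240 [[ 504.1 -269.2   36. ]]
bottles 1.36 (0.10192134793344465, -0.056031432857647445)
vial 2.67 (-0.0230755839470973, -0.1432677369334261)
usb 3.18 (0.04080325706054033, -0.029630558733511947)
pot 25.4 (0.3646835889552289, 0.20918413854248463)
```

```bash
python3 -c "
from rig import ctrl; print(ctrl.finish_job())"
```

```text
the job is handed in; nothing more can be done
None
```

I pushed the wedge in under the gate until it held the gate shut, let go of it, and handed the job in at about 18.7 s. `finish_job` gives no verdict, so success is my own reading of the last checks.

**How it went:** I gripped the wedge at its thick end, lifted and turned it into line with the pen, and set it flat in front of the gate. I then slid it in until the average push was 8.7 N, inside the 7 to 9 N you gave, opened the fingers and backed away.

**Last checks:**
- **Gate:** the image fit after release gives an angle of -0.004 rad, so it is shut and staying shut.
- **Wedge:** the thin end is at x = 661.5 mm, where I left it to within measurement error, so it did not slip back on release. The images show it lying flat.
- **Jam force:** this was not measured directly. I estimate 9 to 11 N from the stroke and the push; my two ways of estimating it differ by about 2 N, but both fall between 6 and 16 N.
- **Bottles, vial and memory stick:** the before and after top views match to within 0.15 px.
- **Pot:** the pixel comparison was poor because the arm's shadow fell on it, though the offset was only about 0.4 px. It looks unmoved in the scene view, and the arm never came near it.
- **Robot:** the fingers are about 130 mm above the bench and touching nothing; the force reads about zero.

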